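Lock the T-foot stop pin into the sloping setting block

ROBOT

A 6-joint arm with a two-finger parallel gripper is mounted at the origin on a cart in front of the work surface, level with it; the furniture and walls round the work are solid. World frame = base frame: x ahead of the robot, y to its left, z up, the work surface at z = 0. Lengths are in m, angles in rad, forces in N, time in s.
With the tool pointing down it reaches from about 0.3 to 0.775 m from the base axis. Payload 14.6 kg.
Tool frame: the origin (TCP) lies at the centre of the arm's flange, where the gripper is bolted on; the fingertips stand 199 mm ahead of it and the grasp point (between the pads) lies 180 mm ahead of it; z points along the fingers, y is the line along which they close (so a half turn about z gives the same grasp; the last joint's range is limited). The gripper opens to 94 mm and grips with 3 to 60 N. Pads are 16 mm wide; open, the fingers measure 119 mm over their backs; the gripper's body (75 mm by 177 mm) begins 78 mm behind the grasp point.
Start: joints at [1.204, 0.3, 1.521, -0, 1.321, -0.067], TCP at [0.162, 0.525, 0.405] pointing down, gripper open.
Joint ranges: [-3.03, 3.03], [-0.79, 2.21], [0.23, 2.52], [-1.04, 4.18], [0, 3.07], [-2.55, 2.55]. Speed limits (rad/s): [2.22, 2.22, 2.57, 3.14, 3.14, 3.14].

INTERFACE

Orientations are given as [roll, pitch, yaw] about the fixed x, y, z axes, in that order (R = Rz(yaw) Ry(pitch) Rx(roll)).
In Python, from station import ctrl gives the robot as it stands. The module is installed in compiled form; this text tells all that it offers.
- The arm moves only by the tool servo_tool, never from a script. Its argument "motion" is a list of rows, each a list of 5 numbers: the closure, from 0 (fully open) to 1 (shut), then the shift along the world's x, y, z in cm, then the turn about the world's z in degrees. A call has 1 to 20 rows; each row is the pose to reach, as a shift and turn from the pose commanded when the call began; what a row does not reach only later rows make up. A row lasts 1/8 s, in which the tool goes at most 62.5 mm and 10.7 degrees, less where a joint would pass 70% of its speed; a pose out of reach is approached as far as the arm can. A call with a gripper value outside its range is refused whole. The fingers move at their own pace and stop on an object; "squeeze" is the grip in N (left out, the last holds). Time passes only in rows, so rows that repeat a pose let the fingers close. It gives the time, the measured TCP pose, the force, the opening and the grip force at its end, in the units of the state.
- ctrl.get_obs(): the state, without advancing time (a new reading comes with each control period).
- ctrl.camera(name): name is "scene" or "top" or "wrist"; returns a dict with "image" (420x560x3 uint8, red, green, blue), "fx", "fy", "cx", "cy" (pixels), "camera_from_world" (4x4, takes a point from world to camera coordinates); the wrist camera has in their place "hand_eye" (4x4, takes a point from camera to tool coordinates, whose origin is the TCP and whose axes are the flange's). Camera axes: x right, y up, looking along -z (the intrinsics and any distortion apply to the point x, -y, -z); pixel columns grow to the right and rows downward; lengths in m; the calibration is good to about 2 mm. A picture is of the moment at which its call begins: read the wrist's pose just before it. There is no depth.
- ctrl.hand_in(): hands the job in; it is judged then, once.
The state is a dict: "time_s": time; "qpos": joint angles; "joint_vel": joint speeds; "tau": joint torques, N m; "ee_pos": TCP position; "eef_rot": TCP orientation; "force": force on the tool from outside, world axes, zero at the start; "moment": the same for the moment, N m; "grip_width": finger opening in m; "grip_force": force on a finger pad.
Only numpy, scipy, OpenCV 4.12 (cv2) and the standard library are available. Lean on these libraries where they do the work, as an engineer would, in place of code of your own. Each camera call takes 0.05 s, during which the arm holds its last target. There are 200 camera calls.

TASK

Take the steel stop pin out of its wooden stand and lock it in the sloping block: pass its T-shaped foot down through the one slot of the three that goes right through (the other two are blocked inside, which cannot be seen, so try them by feel), then give the pin a quarter turn so that the foot lies across beneath the slot and cannot come out. Let go of it, standing square to the slope, and leave the spirit lamp and the little jar where they stand.

Things in the scene. Friction and masses are not known exactly. Their poses are not given: they have to be found in the camera images.
- t_pin: Loose steel pin, 79 mm long, about 90 g. Origin on its axis under its round collar (36 mm across, 5 thick, rubber-faced); z up to the grip, x along the foot bar. Neck 18 mm across to z = 13 mm, then a flat thumb grip to z = 54 mm, 26 mm wide (x), 12 mm thick (y): hold it across the 12 mm. Half a turn about z makes no difference. Starts upright in the stand, collar on the wood.
- t_foot (a point): Centre of the underside of the pin's T foot, 25 mm below the pin's origin; axes as the pin's. The foot is a bar 24 mm long (pin x), 8 mm wide (y), 6 mm high, at the end of a stem 8 mm across that comes down from the collar.
- stand: Fixed wooden block 70 x 56 mm, 34 mm high, origin under its centre, with a slot 28 x 11.5 mm (long side along x) right through, in which the pin stands. Its yaw varies, and the pin's with it.
- fixture: Fixed grey base of the sloping block, footprint 125 x 170 mm, origin at the bench top under the centre of the deck; x points from its low front to its high back, yaw varies. A desk lamp (part of the room) hangs low over the bench beyond its right side.
- deck: Fixed aluminium deck of the sloping block, 100 mm (x, up the slope) x 150 mm (y, level) x 16 mm thick; origin at the centre of its top face, 65 mm above the bench. z is the face's normal, 30 degrees from vertical, leaning to the low front. Three slots in a row along y, each 27 mm long (x) and 10.5 mm wide (y).
- slot_left (a point): Centre of the mouth of the slot at deck y = +45 mm, on the top face; axes as the deck's. Two of the three slots, which two varies, have a rigid stop against the deck's underside: there the foot goes in only 16 mm, cannot turn, and the collar stays 9 mm off the face.
- slot_middle (a point): Centre of the mouth of the slot at deck y = 0, on the top face; axes as the deck's. In the one open slot of the three the foot comes out below into a hollow and the collar can come down on the face; the bar's top is then 3 mm below the deck's underside and the pin turns freely either way.
- slot_right (a point): Centre of the mouth of the slot at deck y = -45 mm, on the top face; axes as the deck's.
- spirit_lamp: Bystander: round white spirit lamp with a brass-coloured neck, 68 mm across, 80 mm high, loose; origin under its centre.
- pigment_jar: Bystander: small brown jar with a white lid, 35 mm across, 46 mm high, loose; origin under its centre.
Mind the look-alikes: they are no part of the job. Leave any pink or red look-alike of the t_pin alone.

How it is judged:
By the outcome, as a careful person would: the job done as asked, in the order asked, and still so for the second after the job is handed in, with the robot touching nothing.
It also fails if it takes over 72 s, if anything falls off the work surface, if the arm or the gripper's body presses on something with over 40 N, if the wrist force passes 120 N, or if a joint passes its speed limit or range.

## Working session

There is one attempt and no reset: what is moved stays moved. The work goes in short steps, Python scripts to look and compute and a tool call to move; the robot and the scene stay as the last step left them, time stands still between calls to the robot, and variables do not carry over. Pictures are saved under pics/ and viewed, at most 10 in all, crops included, and the job is handed in when it is done.

Besides the shell and the picture viewer there is one more tool, called in YAML: its name, and indented under it one key for each argument. servo_tool: Moves the arm, as the interface text tells. Its arguments: {"type":"object","properties":{"motion":{"type":"array","items":{"type":"array","items":{"type":"number"}}},"squeeze":{"type":"number"}},"required":["motion"]}

```bash
mkdir -p pics
cat > h.py <<'E'
import numpy as np, cv2
from station import ctrl
from scipy.spatial.transform import Rotation as Ro
def shot(name,fn):
    o=ctrl.get_obs(); c=ctrl.camera(name)
    if 'hand_eye' in c:
        T=np.eye(4);T[:3,:3]=Ro.from_euler('xyz',o['eef_rot']).as_matrix();T[:3,3]=o['ee_pos']
        c['camera_from_world']=np.linalg.inv(T@c['hand_eye'])
    cv2.imwrite('pics/'+fn+'.png',c['image'][:,:,::-1])
    np.save('pics/'+fn+'.npy',{k:v for k,v in c.items()},allow_pickle=True)
    return c
def load(fn): return np.load('pics/'+fn+'.npy',allow_pickle=True).item()
def proj(c,P):
    P=np.atleast_2d(P);M=c['camera_from_world'];q=P@M[:3,:3].T+M[:3,3]
    k=np.array([[c['fx'],0,c['cx']],[0,c['fy'],c['cy']],[0,0,1]])
    d=c.get('distortion',c.get('dist',None)); d=None if d is None else np.array(d,float)
    return cv2.projectPoints(q*[1,-1,-1],np.zeros(3),np.zeros(3),k,d)[0][:,0]
def ray(c,px):
    d=c.get('distortion',c.get('dist',None)); d=None if d is None else np.array(d,float)
    k=np.array([[c['fx'],0,c['cx']],[0,c['fy'],c['cy']],[0,0,1]])
    u=cv2.undistortPoints(np.array([[px]],float),k,d)[0,0]
    M=np.linalg.inv(c['camera_from_world']);v=M[:3,:3]@[u[0],-u[1],-1];return M[:3,3],v/np.linalg.norm(v)
def onz(c,px,z): o,v=ray(c,px);return o+v*(z-o[2])/v[2]
def tri(obs):
    A=0;b=0
    for c,px in obs:
        o,v=ray(c,px);m=np.eye(3)-np.outer(v,v);A=A+m;b=b+m@o
    return np.linalg.solve(A,b)
E
python3 - <<'E'
from h import *
for n in('scene','top','wrist'):
    c=shot(n,n+'0');print(n,[k for k in c],c['fx'],c['cx'],c['cy']);
    M=np.linalg.inv(c['camera_from_world']);print(M.round(2).tolist())
print(ctrl.get_obs())
a=[cv2.imread(f'pics/{n}0.png') for n in('top','scene')]
E
```

```text
scene ['image', 'fx', 'fy', 'cx', 'cy', 'camera_from_world'] 405.7818520804517 272.7874011710231 207.8654715245649
[[0.78, 0.42, -0.46, 0.09], [-0.63, 0.54, -0.56, -0.41], [0.01, 0.73, 0.68, 0.66], [0.0, 0.0, 0.0, 1.0]]
top ['image', 'fx', 'fy', 'cx', 'cy', 'camera_from_world'] 383.52908190577085 286.80568212057597 215.9416505852199
[[0.02, 0.99, -0.14, 0.37], [-1.0, 0.02, -0.04, 0.05], [-0.04, 0.14, 0.99, 0.9], [0.0, 0.0, 0.0, 1.0]]
wrist ['image', 'fx', 'fy', 'cx', 'cy', 'hand_eye', 'camera_from_world'] 343.5739384871988 279.26781948899963 207.37620825737974
[[0.3, -0.93, -0.22, 0.1], [0.96, 0.29, 0.07, 0.54], [-0.0, -0.23, 0.97, 0.38], [0.0, 0.0, 0.0, 1.0]]
{'time_s': 0.15, 'qpos': array([ 1.20438307e+00,  3.00324491e-01,  1.52140622e+00,  2.29000696e-05,
        1.32069012e+00, -6.65851349e-02]), 'joint_vel': array([ 0.00071747, -0.0032761 , -0.00288454,  0.00023323,  0.00033412,
        0.00169469]), 'tau': array([ 1.66269052e-03, -5.31964552e+01, -3.52815592e+01,  7.08032912e-02,
        2.36748095e-02, -1.09255816e-04]), 'ee_pos': array([0.16243213, 0.52544641, 0.40424066]), 'eef_rot': array([-3.14076779e+00, -7.72370487e-05,  2.84175883e+00]), 'force': array([ 0.41824163, -0.07660388,  0.02839613]), 'moment': array([0.03255572, 0.01525966, 0.02527631]), 'grip_force': 0.0, 'grip_width': 0.09394898867541283}
```

View pics/top0.png

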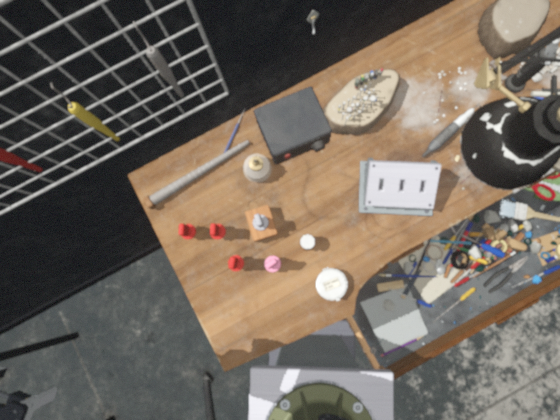

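View pics/scene0.png

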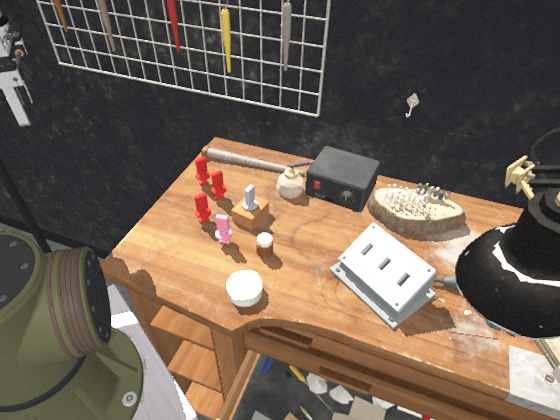

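The top view shows the steel pin in its wooden stand at (261,222). The lookalikes are red at (187,231), (217,231) and (235,263), and pink at (273,264), so only the grey one on the orange stand fits. The deck slots are at about (380,185), (402,185) and (423,186), the spirit lamp at (257,167) and the jar at (307,242). I'll confirm these in an enlarged crop.

Run:
```python
from h import *
t=cv2.imread('pics/top0.png');s=cv2.imread('pics/scene0.png')
def cr(i,x,y,w,h,W,H): return cv2.resize(i[y:y+h,x:x+w],(W,H),interpolation=cv2.INTER_CUBIC)
A=cr(t,230,190,60,60,300,300);B=cr(t,350,150,100,75,400,300)
C=cr(s,220,175,60,60,300,300);D=cr(s,325,220,120,90,400,300)
cv2.imwrite('pics/crop1.png',np.vstack([np.hstack([A,B]),np.hstack([C,D])]))
```

```text
(no output)
```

View pics/crop1.png

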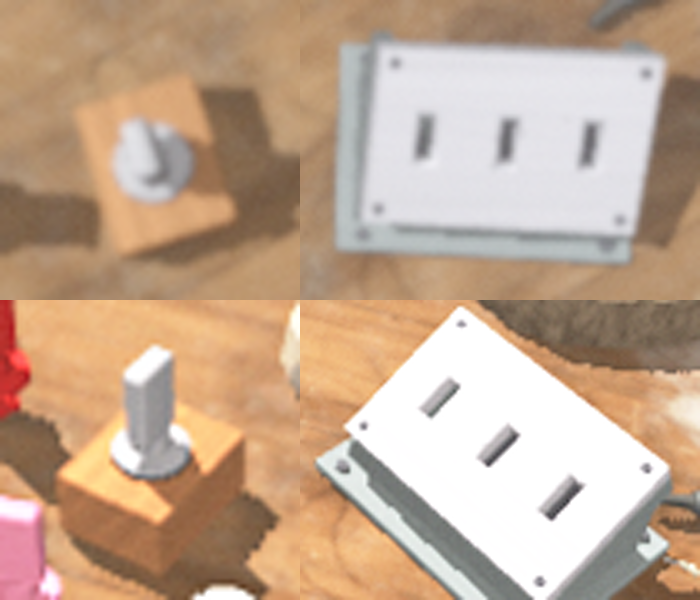

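The crops confirm the steel pin on the wooden stand and a white deck with three dark slots. Next I'll fit the models to both views.

```bash
cat > fit.py <<'E'
from h import *
from scipy.optimize import least_squares
def Rz(a): return Ro.from_euler('z',a).as_matrix()
Rd=Ro.from_euler('y',-np.pi/6).as_matrix()
def deckpt(p,q): return np.array([p[0],p[1],.065])+Rz(p[2])@Rd@np.array(q,float)
E
python3 - <<'E'
from fit import *
t,s=load('top0'),load('scene0')
A=lambda x,y:(230+x/5,190+y/5);B=lambda x,y:(350+(x-300)/4,150+y/4)
C=lambda x,y:(220+x/5,175+(y-300)/5);D=lambda x,y:(325+(x-300)/3.333,220+(y-300)/3.333)
# slots triangulated
for n,b,d in(('L',(425,138),(440,397)),('M',(508,141),(498,445)),('R',(590,145),(561,497)),('bl',(362,222),(540,600)) ):
    if n!='bl': print(n,tri([(t,B(*b)),(s,D(*d))]).round(4))
obs=[(t,B(375,42),(.05,.075,0)),(t,B(665,57),(.05,-.075,0)),(t,B(362,222),(-.05,.075,0)),(t,B(634,235),(-.05,-.075,0)),
(t,B(425,138),(0,.045,0)),(t,B(508,141),(0,0,0)),(t,B(590,145),(0,-.045,0)),
(s,D(460,307),(.05,.075,0)),(s,D(345,428),(-.05,.075,0)),(s,D(668,470),(.05,-.075,0)),
(s,D(440,397),(0,.045,0)),(s,D(498,445),(0,0,0)),(s,D(561,497),(0,-.045,0))]
f=lambda p:np.concatenate([proj(c,deckpt(p,q)+[0,0,p[3]])[0]-px for c,px,q in obs])
r=least_squares(f,[.45,-.1,0,0]);print('deck',r.x.round(4),np.degrees(r.x[2]),r.fun.reshape(-1,2).round(1).tolist())
# pin
print('pin top',tri([(t,A(137,127)),(s,C(150,362))]))
print('collar',tri([(t,A(152,162)),(s,C(151,446))]))
obs2=[(t,A(75,110)),(t,A(188,76)),(t,A(236,212)),(t,A(122,252)),(s,C(60,475)),(s,C(165,522)),(s,C(244,437))]
for k,px in enumerate(obs2):
    c=(t if k<4 else s);print(k,onz(c,px,.034).round(4))
E
```

```text
L [ 0.5616 -0.1255  0.0652]
M [ 0.5602 -0.1705  0.0656]
R [ 0.559  -0.2153  0.0651]
deck [ 5.604e-01 -1.707e-01 -3.410e-02 -2.000e-04] -1.9552396555583877 [[1.7, 0.7], [-0.2, 0.0], [0.0, -0.9], [-0.5, -0.8], [0.4, -0.5], [0.3, -0.3], [0.5, -0.3], [-0.3, 0.1], [-0.4, -0.2], [-0.4, -0.7], [-0.5, 0.2], [-0.4, 0.4], [-0.6, 0.4]]
pin top [0.48277965 0.14563795 0.08379854]
collar [0.4756197  0.14203603 0.0396651 ]Traceback (most recent call last):
  File "<stdin>", line 19, in <module>
  File "h.py", line 23, in onz
    def onz(c,px,z): o,v=ray(c,px);return o+v*(z-o[2])/v[2]
                         ~~~^^^^^^
  File "h.py", line 21, in ray
    u=cv2.undistortPoints(np.array([[px]],float),k,d)[0,0]
                          ~~~~~~~~^^^^^^^^^^^^^^
ValueError: setting an array element with a sequence. The requested array has an inhomogeneous shape after 3 dimensions. The detected shape was (1, 1, 2) + inhomogeneous part.
```

Run:
```python
from fit import *
t,s=load('top0'),load('scene0')
A=lambda x,y:(230+x/5,190+y/5)
C=lambda x,y:(220+x/5,175+(y-300)/5)
obs2=[(t,A(75,110)),(t,A(188,76)),(t,A(236,212)),(t,A(122,252)),(s,C(60,475)),(s,C(165,522)),(s,C(244,437))]
for k,(c,px) in enumerate(obs2): print(k,onz(c,px,.034).round(4),onz(c,px,0).round(4))
o=ctrl.get_obs();print(np.degrees(o['eef_rot']))
```

```text
0 [0.4989 0.1794 0.034 ] [0.504  0.1846 0.    ]
1 [0.5156 0.1279 0.034 ] [0.5214 0.1311 0.    ]
2 [0.4533 0.1042 0.034 ] [0.4567 0.1064 0.    ]
3 [0.4341 0.1555 0.034 ] [0.4367 0.1597 0.    ]
4 [0.4363 0.1564 0.034 ] [0.4552 0.1872 0.    ]
5 [0.4555 0.103  0.034 ] [0.4754 0.131  0.    ]
6 [0.5173 0.1251 0.034 ] [0.5405 0.1542 0.    ]
[-1.79952739e+02 -4.42535691e-03  1.62820787e+02]
```

servo_tool:
  motion:
    - [0,31.3,-38.3,-4,37]
    - [0,31.3,-38.3,-4,37]
    - [0,31.3,-38.3,-4,37]
    - [0,31.3,-38.3,-4,37]
    - [0,31.3,-38.3,-4,37]
    - [0.3,31.3,-38.3,-4,37]
    - [0.3,31.3,-38.3,-4,37]
    - [0.3,31.3,-38.3,-4,37]
    - [0.3,31.3,-38.3,-4,37]
    - [0.3,31.3,-38.3,-4,37]
    - [0.3,31.3,-38.3,-4,37]
    - [0.3,31.3,-38.3,-4,37]
    - [0.3,31.3,-38.3,-4,37]
  squeeze: 15

```text
time_s: 1.78
ee_pos: [0.4751, 0.1431, 0.3648]
eef_rot: [-3.142, 0.0, -2.794]
force: [0.3, -0.3, 0.5]
grip_width: 0.0664
grip_force: 0.0
```

Run:
```python
from fit import *
c=shot('wrist','w1')
y=np.radians(20)
def pin(q,o=(.4756,.142,.034)): return np.array(o)+Rz(y)@np.array(q,float)
for q in [(0,0,.054),(.013,.006,.054),(-.013,-.006,.054),(0,0,0)]: print(q,proj(c,pin(q)).round(1))
i=cv2.imread('pics/w1.png');cv2.imwrite('pics/w1b.png',cv2.resize(i,(784,588)))
print(np.linalg.inv(c['camera_from_world']).round(3))
```

```text
(0, 0, 0.054) [[277.9 215.3]]
(0.013, 0.006, 0.054) [[285.7 231.4]]
(-0.013, -0.006, 0.054) [[270.  198.8]]
(0, 0, 0) [[278.1 200.8]]
[[-0.34  -0.916 -0.213  0.413]
 [ 0.94  -0.331 -0.077  0.12 ]
 [ 0.    -0.226  0.974  0.345]
 [ 0.     0.     0.     1.   ]]
```

View pics/w1b.png

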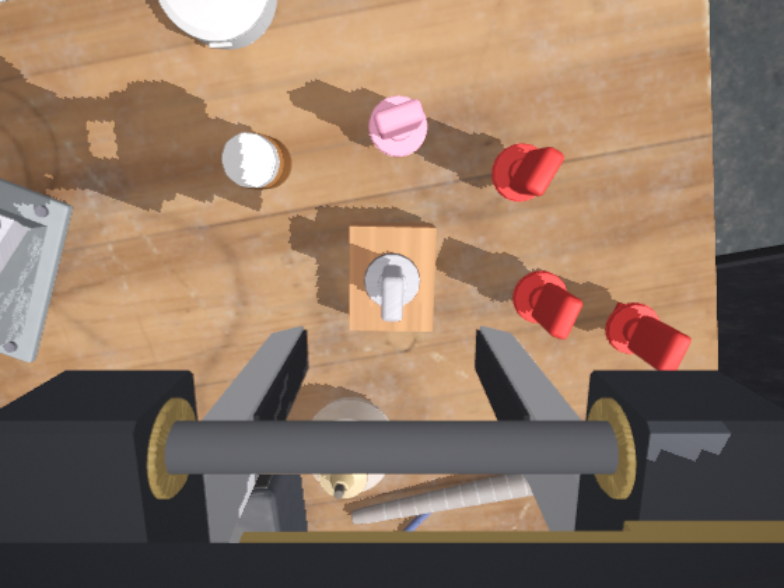

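Wrist view (1.4x scale): the pin grip runs from (392,265) to (392,320), the stand top corners are (349,226), (436,226), (433,331) and (348,331), and the jar and lamp are clear of the fingers.

Run:
```python
from fit import *
c=load('w1');k=1.4
P=[onz(c,(x/k,y/k),.034) for x,y in[(349,226),(436,226),(433,331),(348,331)]]
print(np.round(P,4),np.mean(P,0).round(4))
for a,b in((0,3),(1,2)): d=P[b]-P[a];print(np.degrees(np.arctan2(d[1],d[0])),np.linalg.norm(d))
for a,b in((0,1),(3,2)): d=P[b]-P[a];print(np.degrees(np.arctan2(d[1],d[0]))-90,np.linalg.norm(d))
print('collar',onz(c,(392/k,281/k),.038).round(4),'far top edge',onz(c,(392.5/k,320/k),.088).round(4))
t,s=load('top0'),load('scene0')
print('desk lamp approx',tri([(t,(510,140)),(s,(518,275))]))
```

```text
[[0.4503 0.1052 0.034 ]
 [0.4312 0.1579 0.034 ]
 [0.498  0.1815 0.034 ]
 [0.5176 0.1274 0.034 ]] [0.4743 0.143  0.034 ]
18.21196884513596 0.0708968330716715
19.459485658988743 0.07087367431689992
19.888278689460734 0.05607517294203095
19.88311036085706 0.057618711844667755
collar [0.4741 0.1433 0.038 ] far top edge [0.485  0.1474 0.088 ]
desk lamp approx [ 0.62999917 -0.35429825  0.16268798]
```

servo_tool:
  motion:
    - [0.4,0,0,-4,0]
    - [0.4,0,0,-8,0]
    - [0.4,0,0,-10.5,0]
    - [0.4,0,0,-11.3,0]
    - [0.9,0,0,-11.3,0]
    - [0.95,0,0,-11.3,0]
    - [0.95,0,0,-11.3,0]
    - [0.95,0,0,-11.3,0]
    - [0.95,0,0,-11.3,0]
    - [0.95,0,0,-11.3,0]
  squeeze: 15

```text
time_s: 3.08
ee_pos: [0.4755, 0.1425, 0.2519]
eef_rot: [3.142, 0.0, -2.796]
force: [-1.0, 0.2, 2.3]
grip_width: 0.0118
grip_force: 15.0
```

servo_tool:
  motion:
    - [0.95,0,0,0.7,0]
    - [0.95,0,0,1.4,0]
    - [0.95,0,0,2.1,0]
    - [0.95,-0.2,-0.07,2.1,0]
    - [0.95,-0.65,-0.24,2.15,0]
    - [0.95,-1.1,-0.4,2.2,0]
    - [0.95,-1.66,-0.6,2.21,0]
    - [0.95,-2.1,-0.77,2.15,0]
    - [0.95,-2.65,-0.97,2.05,0]
    - [0.95,-3.2,-1.17,1.9,0]
    - [0.95,-3.2,-1.17,1.9,0]
  squeeze: 15

```text
time_s: 4.45
ee_pos: [0.443, 0.1306, 0.2704]
eef_rot: [3.142, -0.001, -2.796]
force: [0.3, 0.4, -0.4]
grip_width: 0.0121
grip_force: 15.0
```

Run:
```python
from fit import *
c=shot('scene','s2')
i=cv2.imread('pics/s2.png')
cv2.imwrite('pics/s2b.png',cv2.resize(i[130:255,180:340],None,fx=4.5,fy=4.5,interpolation=cv2.INTER_CUBIC))
```

```text
(no output)
```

View pics/s2b.png

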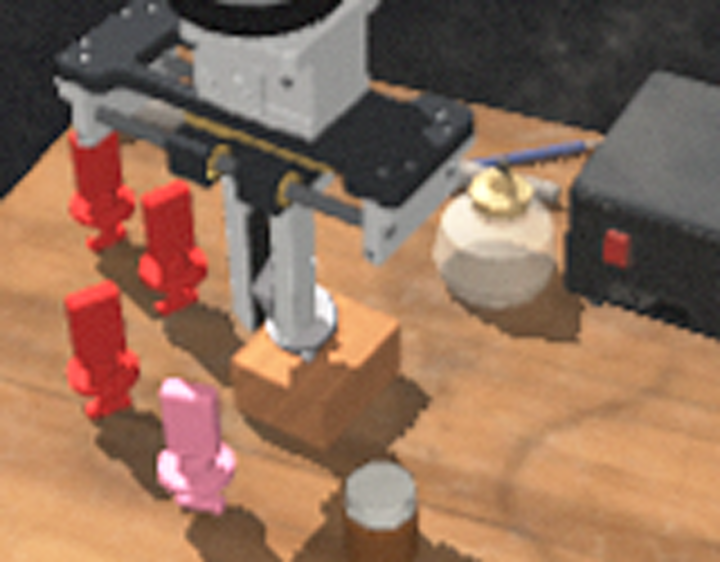

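The pin is tilted in the grip (collar tilted near (300,325), foot at (308,352)). Next I lift it and carry it above the left slot.

servo_tool:
  motion:
    - [0.95,0.1,0,2,0]
    - [0.95,0.1,0,5,0]
    - [0.95,2,-6,6,-10]
    - [0.95,4,-12,6,-20]
    - [0.95,6,-18,5.5,-21.8]
    - [0.95,7.7,-23.5,5,-21.8]
    - [0.95,7.7,-25.5,4.65,-21.8]
    - [0.95,7.7,-25.5,4.65,-21.8]
    - [0.95,7.7,-25.5,4.65,-21.8]
    - [0.95,7.7,-25.5,4.65,-21.8]

```text
time_s: 5.75
ee_pos: [0.5204, -0.123, 0.3174]
eef_rot: [3.142, 0.0, 3.109]
force: [-0.5, 0.5, -0.6]
grip_width: 0.0122
grip_force: 15.0
```

Run:
```python
from fit import *
c=shot('scene','s3');w=shot('wrist','w3')
i=cv2.imread('pics/s3.png')
a=cv2.resize(i[190:310,310:450],(560,480),interpolation=cv2.INTER_CUBIC)
b=cv2.imread('pics/w3.png')
cv2.imwrite('pics/c3.png',np.vstack([cv2.resize(a,(350,300)) if 0 else a[:300*1+180]])[:480])
# composite 800x600
out=np.zeros((600,800,3),np.uint8);out[:480,:400]=cv2.resize(i[200:320,330:430],(400,480),interpolation=cv2.INTER_CUBIC);out[:300,400:]=cv2.resize(b,(400,300))
t=shot('top','t3');tt=cv2.imread('pics/t3.png');out[300:,400:]=cv2.resize(tt[150:225,350:450],(400,300),interpolation=cv2.INTER_CUBIC)
cv2.imwrite('pics/c3.png',out)
```

```text
(no output)
```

View pics/c3.png

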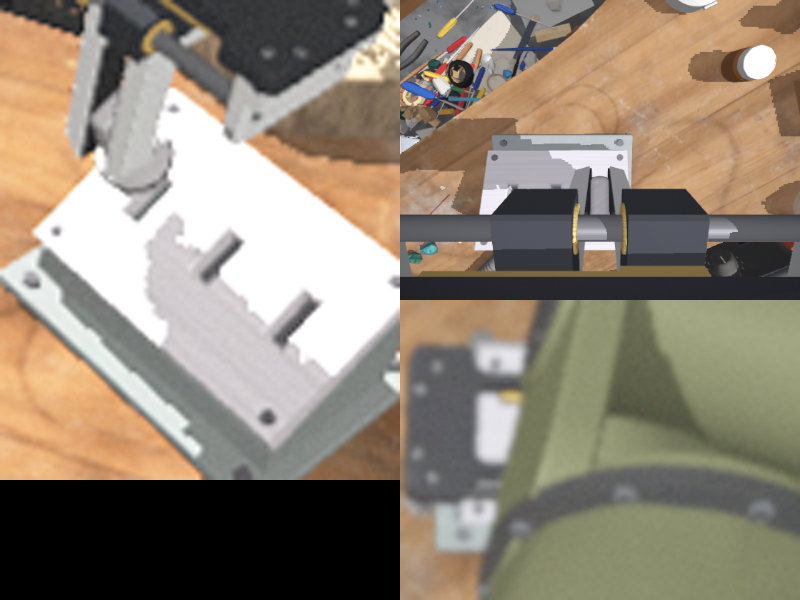

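```bash
cat >> fit.py <<'E'
def pred(o,a=30,yaw=None):
    """pin origin pose matrix from gripper state, tilt a deg, grasp at pin z=.038, x=+.0007"""
    G=np.array(o['ee_pos'])-[0,0,.18]; y=o['eef_rot'][2]-np.pi
    R=Rz(y)@Ro.from_euler('y',-np.radians(a)).as_matrix(); return G,R
E
python3 - <<'E'
from fit import *
o=ctrl.get_obs();print(o['ee_pos'],o['time_s'],o['eef_rot'])
c=load('s3');cr=lambda P:((proj(c,P)-[330,200])*4).round(0).tolist()
for a in(25,30,35):
    G,R=pred(o,a);P=lambda q:G+R@(np.array(q)-[0,0,.038])
    print(a,'foot bar ends',cr([P((.012,0,-.025)),P((-.012,0,-.025))]),'collar c',cr(P((0,0,.0025))),'top',cr(P((0,0,.054))),
     'collar +-x', cr([P((.018,0,0)),P((-.018,0,0)),P((0,-.018,0)),P((0,.018,0))]))
d=(.5604,-.1707,-.0341)
print('slotL',cr([deckpt(d,(.0135,.045,0)),deckpt(d,(-.0135,.045,0))]))
i=cv2.imread('pics/s3.png');cv2.imwrite('pics/c4.png',cv2.resize(i[215:260,345:405],(800,600),interpolation=cv2.INTER_CUBIC))
E
```

```text
[ 0.52043029 -0.12350206  0.31732673] 5.9 [-3.14157744e+00  1.42538747e-04  3.10817446e+00]
25 foot bar ends [[146.0, 172.0], [111.0, 206.0]] collar c [[119.0, 165.0]] top [[101.0, 115.0]] collar +-x [[147.0, 140.0], [93.0, 193.0], [149.0, 190.0], [93.0, 144.0]]
30 foot bar ends [[154.0, 163.0], [119.0, 199.0]] collar c [[124.0, 160.0]] top [[99.0, 117.0]] collar +-x [[152.0, 134.0], [99.0, 190.0], [154.0, 185.0], [98.0, 139.0]]
35 foot bar ends [[161.0, 154.0], [127.0, 191.0]] collar c [[129.0, 155.0]] top [[97.0, 119.0]] collar +-x [[156.0, 128.0], [104.0, 186.0], [159.0, 180.0], [102.0, 134.0]]
slotL [[165.0, 177.0], [127.0, 217.0]]
```

View pics/c4.png

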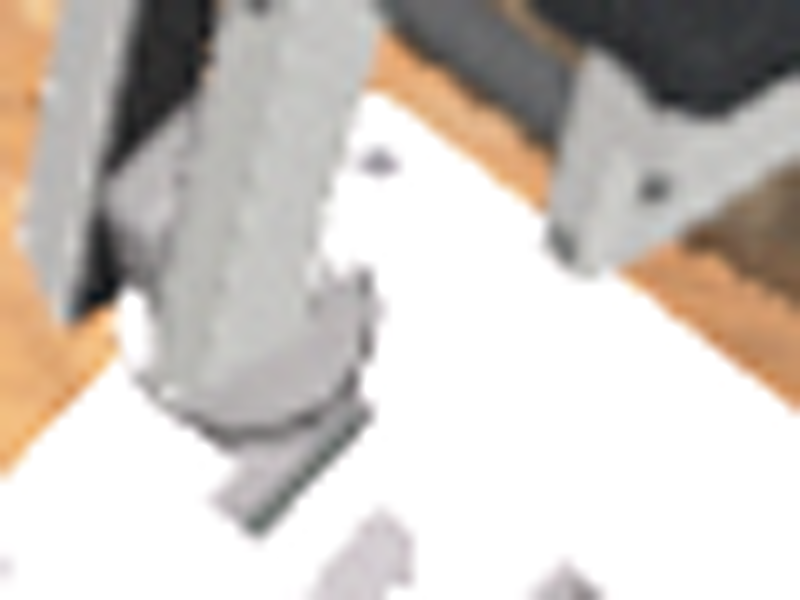

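servo_tool:
  motion:
    - [0.95,-0.08,-2.25,0,0]
    - [0.95,0.3,-2.26,-0.69,0]
    - [0.95,0.6,-2.27,-1.04,0]
    - [0.95,0.8,-2.28,-1.38,0]
    - [0.95,0.92,-2.28,-1.6,0]
    - [0.95,0.97,-2.28,-1.69,0]
    - [0.95,1.0,-2.28,-1.73,0]
    - [0.95,1.0,-2.28,-1.73,0]
  squeeze: 8

```text
time_s: 6.9
ee_pos: [0.5304, -0.1467, 0.3004]
eef_rot: [3.141, -0.0, 3.108]
force: [-5.4, 1.1, 7.5]
grip_width: 0.0121
grip_force: 8.0
```

servo_tool:
  motion:
    - [0.95,0.05,0,-0.09,0]
    - [0.95,0.1,0,-0.17,0]
    - [0.95,0.1,0,-0.17,0]

```text
time_s: 7.28
ee_pos: [0.5314, -0.1466, 0.2987]
eef_rot: [3.142, -0.0, 3.108]
force: [-4.8, 2.2, 7.8]
grip_width: 0.0121
grip_force: 8.0
```

servo_tool:
  motion:
    - [0.95,-0.2,0.01,0.35,0]
    - [0.95,-0.2,0.01,0.35,0]
    - [0.95,-0.12,2.2,0.35,0]
    - [0.95,-0.12,2.2,0.35,0]
    - [0.95,-0.12,2.2,0.35,0]
    - [0.95,0.0,2.2,0.14,0]
    - [0.95,0.1,2.2,-0.03,0]
    - [0.95,0.2,2.19,-0.21,0]
    - [0.95,0.28,2.19,-0.34,0]
    - [0.95,0.28,2.19,-0.34,0]
  squeeze: 15

```text
time_s: 8.52
ee_pos: [0.534, -0.1254, 0.2957]
eef_rot: [-3.142, -0.001, 3.107]
force: [-11.7, 1.9, 15.2]
grip_width: 0.0118
grip_force: 17.8
```

Run:
```python
from fit import *
c=shot('scene','s5')
i=cv2.imread('pics/s5.png');cv2.imwrite('pics/c5.png',cv2.resize(i[215:275,335:415],(800,600),interpolation=cv2.INTER_CUBIC))
o=ctrl.get_obs();print(o['ee_pos'],o['force'])
cr=lambda P:((proj(c,P)-[335,215])*10).round(0).tolist()
for dd in(0.0579,.0614):
  G,R=pred(o,30);P=lambda q:G+R@(np.array(q)-[0,0,dd-.025])
  print(dd,'collar +-x', cr([P((.018,0,0)),P((-.018,0,0)),P((0,-.018,0)),P((0,.018,0))]),'foot',cr([P((.012,0,-.025)),P((-.012,0,-.025))]))
d=(.5604,-.1707,-.0341)
print('slotL',cr([deckpt(d,(x,.045+y,0)) for x in(.0135,-.0135)for y in(.00525,-.00525)]))
```

```text
[ 0.53396257 -0.12544405  0.29569932] [-11.14401784   1.38896835  14.65800631]
0.0579 collar +-x [[361.0, 227.0], [230.0, 363.0], [365.0, 353.0], [227.0, 238.0]] foot [[364.0, 297.0], [280.0, 385.0]]
0.0614 collar +-x [[364.0, 234.0], [234.0, 369.0], [369.0, 359.0], [231.0, 245.0]] foot [[368.0, 303.0], [283.0, 391.0]]
slotL [[343.0, 277.0], [383.0, 309.0], [248.0, 376.0], [287.0, 409.0]]
```

View pics/c5.png

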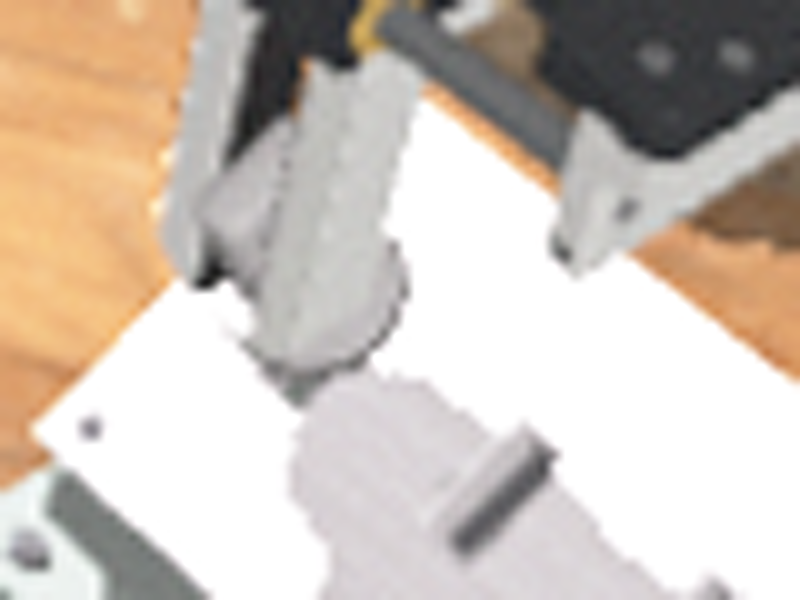

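The left slot stopped the pin after only 3 mm. The collar at (312,285) sits about 3 to 4 mm uphill of prediction, so the pin is leaning about 7° too far and the foot has caught on the uphill lip. I'll back off, shift downhill and try again.

servo_tool:
  motion:
    - [0.95,-0.2,0,0.35,0]
    - [0.95,-0.4,0.01,0.69,0]
    - [0.95,-0.92,0.03,0.39,0]
    - [0.95,-0.92,0.03,0.39,0]
    - [0.95,-0.72,0.03,0.04,0]
    - [0.95,-0.57,0.02,-0.22,0]
    - [0.95,-0.47,0.02,-0.39,0]
    - [0.95,-0.37,0.01,-0.57,0]
    - [0.95,-0.37,0.01,-0.57,0]
  squeeze: 20

```text
time_s: 9.7
ee_pos: [0.531, -0.125, 0.2895]
eef_rot: [-3.141, 0.003, 3.107]
force: [4.3, 0.4, 1.0]
grip_width: 0.0119
grip_force: 22.6
```

servo_tool:
  motion:
    - [0.95,0.17,0,0.1,0]
    - [0.95,0.34,-0.01,0.2,0]
    - [0.95,0.52,-0.02,0.3,0]
    - [0.95,0.6,-0.02,0.35,0]
    - [0.95,0.6,-0.02,0.35,0]
  squeeze: 15

```text
time_s: 10.32
ee_pos: [0.536, -0.1252, 0.2917]
eef_rot: [3.141, -0.004, 3.107]
force: [-7.9, -1.3, -1.4]
grip_width: 0.0121
grip_force: 18.4
```

servo_tool:
  motion:
    - [0.95,0.05,0,-0.25,0]
    - [0.95,0.16,0,-0.45,0]
    - [0.95,0.26,0,-0.65,0]
    - [0.95,0.36,-0.01,-0.83,0]
    - [0.95,0.36,-0.01,-0.83,0]
  squeeze: 15

```text
time_s: 10.95
ee_pos: [0.54, -0.1253, 0.2837]
eef_rot: [3.141, -0.002, 3.107]
force: [-4.0, -0.2, -5.1]
grip_width: 0.0119
grip_force: 18.4
```

servo_tool:
  motion:
    - [0.95,-0.02,0,-0.2,0]
    - [0.95,0.06,0,-0.33,0]
    - [0.95,0.13,0,-0.45,0]
    - [0.95,0.2,0,-0.57,0]
    - [0.95,0.2,0,-0.57,0]
  squeeze: 15

```text
time_s: 11.58
ee_pos: [0.5423, -0.1253, 0.2785]
eef_rot: [-3.142, 0.0, 3.107]
force: [-0.8, -0.2, -1.2]
grip_width: 0.0119
grip_force: 18.3
```

servo_tool:
  motion:
    - [0.95,0.1,0,-0.17,0]
    - [0.95,0.2,0,-0.35,0]
    - [0.95,0.25,0,-0.43,0]
    - [0.95,0.25,0,-0.43,0]
  squeeze: 15

```text
time_s: 12.08
ee_pos: [0.5446, -0.1254, 0.2745]
eef_rot: [-3.142, -0.0, 3.107]
force: [-3.1, -0.4, 3.6]
grip_width: 0.0121
grip_force: 18.0
```

Left is the open slot: the foot went past 16 mm and the collar is on the face. I'll open slightly, rise to a shallow engagement on the grip and turn the pin with the fingers as a wrench.

servo_tool:
  motion:
    - [0.77,0,0,0.0,0]
    - [0.77,0,0,0,0]
    - [0.77,-0.1,0,0.5,0]
    - [0.77,-0.3,0,1.2,0]
    - [0.78,-0.5,0,2.0,0]
    - [0.785,-0.7,0,2.75,0]
    - [0.785,-0.7,0,2.75,0]
    - [0.785,-0.7,0,2.75,0]
  squeeze: 5

```text
time_s: 13.08
ee_pos: [0.5376, -0.1253, 0.3016]
eef_rot: [-3.142, -0.0, 3.107]
force: [-0.1, -0.0, 0.3]
grip_width: 0.0207
grip_force: 0.0
```

servo_tool:
  motion:
    - [0.785,0,0,0,-8]
    - [0.785,0,0,0,-16]
    - [0.785,0,0,0,-24]
    - [0.785,0,0,0,-32]
    - [0.785,0,0,0,-40]
    - [0.785,0,0,0,-45]
    - [0.785,0,0,0,-45]

```text
time_s: 13.95
ee_pos: [0.5378, -0.1252, 0.3019]
eef_rot: [3.141, 0.0, 2.322]
force: [1.0, 2.1, 3.6]
grip_width: 0.0202
grip_force: 3.7
```

servo_tool:
  motion:
    - [0.785,0,0,0,-8]
    - [0.785,0,0,0,-16]
    - [0.785,0,0,0,-24]
    - [0.785,0,0,0,-32]
    - [0.785,0,0,0,-40]
    - [0.785,0,0,0,-45]
    - [0.785,0,0,0,-45]

```text
time_s: 14.82
ee_pos: [0.5378, -0.1252, 0.3023]
eef_rot: [3.141, -0.0, 1.538]
force: [-0.2, 2.5, 8.1]
grip_width: 0.0217
grip_force: 6.8
```

Run:
```python
from fit import *
c=shot('scene','s6')
o=ctrl.get_obs();print(o['ee_pos'],o['force'],o['grip_width'],o['grip_force'],np.degrees(o['eef_rot'][2]),o['qpos'])
i=cv2.imread('pics/s6.png');cv2.imwrite('pics/c6.png',cv2.resize(i[215:275,335:415],(800,600),interpolation=cv2.INTER_CUBIC))
```

```text
[ 0.53780406 -0.12517959  0.30231663] [-0.71541356  3.53631518  8.27609667] 0.02164781463375294 6.832398141268641 88.16589778406927 [-2.95061569e-01  4.09413044e-01  1.62471698e+00  3.58383336e-04
  1.10657514e+00 -2.63210725e-01]
```

View pics/c6.png

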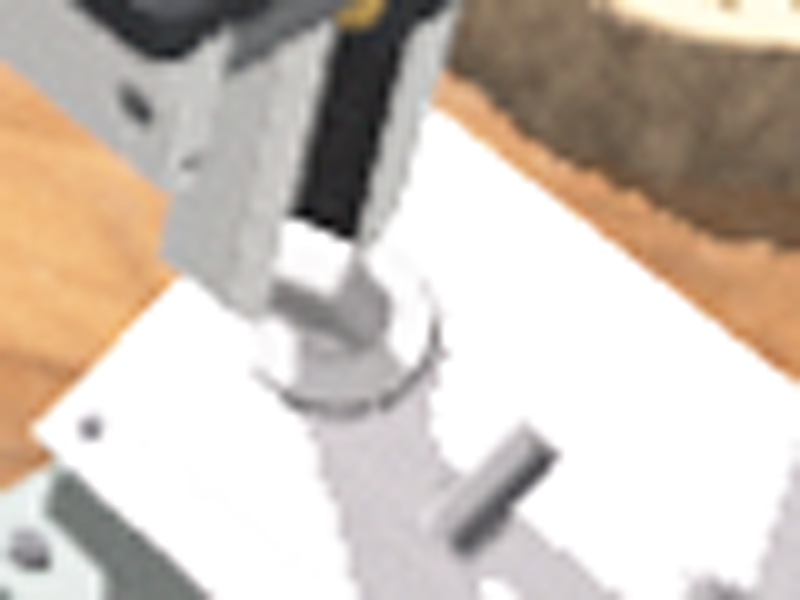

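The pin has turned most of the way and the collar is down at (350,370). The grip lags by about 10 to 15°, so I'll overturn a little, then square it with a gentle pinch.

servo_tool:
  motion:
    - [0.785,0,0,0,-7]
    - [0.785,0,0,0,-14]
    - [0.785,0,0,0,-14]
    - [0.785,0,0,0,-7]
    - [0.785,0,0,0,0]
    - [0.81,0,0,0,0]
    - [0.83,0,0,0,0]
    - [0.83,0,0,0,0]
    - [0.83,0,0,0,0]
  squeeze: 4

```text
time_s: 16.0
ee_pos: [0.5376, -0.1254, 0.3018]
eef_rot: [-3.142, 0.0, 1.536]
force: [-0.3, 1.5, 3.1]
grip_width: 0.0211
grip_force: 4.6
```

servo_tool:
  motion:
    - [0.6,0,0,0,0]
    - [0.6,0,0,0,0]
    - [0.6,0,0,0.5,0]
    - [0.6,0,0,3,0]
    - [0.6,0,0,7,0]
    - [0.6,-3,3,11,0]
    - [0.6,-3,7,12,0]
    - [0.6,-3,7,12,0]
    - [0.6,-3,7,12,0]
    - [0.6,-3,7,12,0]

```text
time_s: 17.25
ee_pos: [0.5077, -0.0561, 0.4212]
eef_rot: [-3.141, -0.0, 1.535]
force: [0.1, -0.2, 1.1]
grip_width: 0.0378
grip_force: 0.0
```

Run:
```python
from fit import *
c=shot('scene','s7');w=shot('wrist','w7');t=shot('top','t7')
i=cv2.imread('pics/s7.png');b=cv2.imread('pics/w7.png')
d=(.5604,-.1707,-.0341);S=deckpt(d,(0,.045,0));u,v=proj(w,S)[0].astype(int);print(u,v)
u0=max(0,min(u-60,440));v0=max(0,min(v-50,330))
cv2.imwrite('pics/c7.png',np.hstack([cv2.resize(i[215:275,340:380],(400,600),interpolation=cv2.INTER_CUBIC),cv2.resize(b[v0:v0+150,u0:u0+100] if 0 else b[v0:v0+90,u0:u0+120],(400,300),interpolation=cv2.INTER_CUBIC).copy() if 0 else np.vstack([cv2.resize(b[v0:v0+90,u0:u0+120],(400,300),interpolation=cv2.INTER_CUBIC),cv2.resize(cv2.imread('pics/t7.png')[165:210,360:420],(400,300),interpolation=cv2.INTER_CUBIC)])]))
print(u0,v0)
for nm,cc,off,k in(('s',c,(340,215),10),('w',w,(u0,v0),400/120),('t',t,(360,165),400/60)):
  for phi in(-70,-90,-110):
    R=Rz(d[2])@Rd@Rz(np.radians(phi));P=lambda q:S+R@np.array(q)
    pts=[P((x,0,.054)) for x in(.013,-.013)]+[P((x,0,.013)) for x in(.013,-.013)]
    print(nm,phi,((proj(cc,pts)-off)*k).round(0).tolist())
```

```text
334 257
274 207
s -70 [[271.0, 263.0], [142.0, 219.0], [314.0, 341.0], [190.0, 297.0]]
s -90 [[257.0, 284.0], [155.0, 199.0], [301.0, 361.0], [203.0, 279.0]]
s -110 [[237.0, 298.0], [175.0, 185.0], [282.0, 375.0], [221.0, 265.0]]
w -70 [[144.0, 278.0], [116.0, 188.0], [199.0, 224.0], [174.0, 143.0]]
w -90 [[129.0, 277.0], [131.0, 189.0], [185.0, 224.0], [188.0, 143.0]]
w -110 [[115.0, 271.0], [146.0, 195.0], [172.0, 218.0], [202.0, 148.0]]
t -70 [[215.0, 166.0], [132.0, 189.0], [191.0, 127.0], [112.0, 149.0]]
t -90 [[216.0, 179.0], [131.0, 175.0], [191.0, 140.0], [111.0, 136.0]]
t -110 [[211.0, 193.0], [136.0, 162.0], [187.0, 153.0], [115.0, 123.0]]
```

View pics/c7.png

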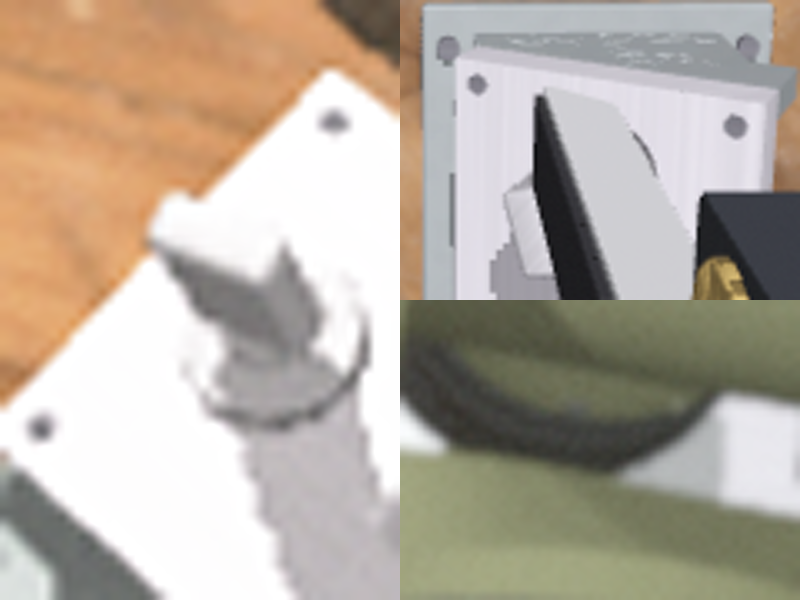

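Seen without the gripper, the pin's top edge runs (152,240)–(258,278), so it is at about -71° and needs roughly 19° more. The collar is down on the face. I'll re-engage only the tip of the grip at that angle and finish the turn.

servo_tool:
  motion:
    - [0.7,0,-4,0,9]
    - [0.7,3.0,-7,-2,18]
    - [0.7,3.0,-7,-5,18]
    - [0.7,3.0,-7,-8,18]
    - [0.7,3.0,-7,-10,18]
    - [0.7,3.0,-7,-11.5,18]
    - [0.7,3.0,-7,-11.5,18]
    - [0.84,3.0,-7,-11.5,18]
    - [0.9,3.0,-7,-11.5,18]
    - [0.9,3.0,-7,-11.5,18]
    - [0.9,3.0,-7,-11.5,18]
  squeeze: 5

```text
time_s: 18.77
ee_pos: [0.5376, -0.1254, 0.3071]
eef_rot: [3.141, 0.0, 1.85]
force: [-2.7, -1.0, 3.6]
grip_width: 0.0143
grip_force: 5.7
```

servo_tool:
  motion:
    - [0.9,0,0,0,-6]
    - [0.9,0,0,0,-12]
    - [0.9,0,0,0,-18]
    - [0.9,0,0,0,-20]
    - [0.9,0,0,0,-20]
  squeeze: 5

```text
time_s: 19.4
ee_pos: [0.5376, -0.1253, 0.3068]
eef_rot: [3.142, -0.0, 1.503]
force: [-1.8, 0.6, 2.6]
grip_width: 0.014
grip_force: 5.3
```

servo_tool:
  motion:
    - [0.6,0,0,0,0]
    - [0.6,0,0,0,0]
    - [0.6,0,0,0,0]
    - [0.6,0,0,3,0]
    - [0.6,0,0,7,0]
    - [0.6,-3,3,11,0]
    - [0.6,-3,7,12,0]
    - [0.6,-3,7,12,0]
    - [0.6,-3,7,12,0]
    - [0.6,-3,7,12,0]

```text
time_s: 20.65
ee_pos: [0.5078, -0.0561, 0.4261]
eef_rot: [-3.14, -0.0, 1.501]
force: [-0.3, 0.5, 0.4]
grip_width: 0.0378
grip_force: 0.0
```

Run:
```python
from fit import *
shot('scene','s8')
for f in('s7','s8'):
    i=cv2.imread(f'pics/{f}.png',0);g=cv2.resize(i[228:262,345:382],None,fx=10,fy=10,interpolation=cv2.INTER_CUBIC)
    L=cv2.createLineSegmentDetector().detect(cv2.GaussianBlur(g,(0,0),4))[0][:,0]+np.tile([50,130],2)
    print(f)
    for l in L:
        d=l[2:]-l[:2]
        if np.hypot(*d)>45: print(l.round(0).tolist(),'slope',round(d[1]/(d[0]+1e-9),2))
c=load('s8');d=(.5604,-.1707,-.0341)
for phi in(-70,-80,-90,-100):
    R=Rz(d[2])@Rd@Rz(np.radians(phi));S=deckpt(d,(.0015,.0437,0));P=lambda q:S+R@np.array(q)
    print(phi,((proj(c,[P((-.013,s*.006,.054)) for s in(-1,1)]+[P((.013,s*.006,.054)) for s in(1,-1)]+[P((0,0,0))])-[340,215])*10).round(0).tolist())
e=ctrl.get_obs();print(e['time_s'],e['force'])
```

```text
s7
[203.0, 323.0, 158.0, 255.0] slope 1.5
[352.0, 367.0, 360.0, 322.0] slope -5.04
[248.0, 437.0, 203.0, 412.0] slope 0.57
[286.0, 243.0, 326.0, 315.0] slope 1.8
[266.0, 133.0, 200.0, 199.0] slope -1.01
[146.0, 258.0, 54.0, 355.0] slope -1.06
[148.0, 237.0, 260.0, 285.0] slope 0.43
s8
[229.0, 335.0, 174.0, 250.0] slope 1.53
[372.0, 318.0, 368.0, 365.0] slope -11.49
[340.0, 380.0, 361.0, 320.0] slope -2.83
[285.0, 258.0, 324.0, 340.0] slope 2.09
[169.0, 224.0, 234.0, 287.0] slope 0.98
[266.0, 133.0, 212.0, 187.0] slope -1.02
[155.0, 248.0, 52.0, 357.0] slope -1.07
-70 [[139.0, 246.0], [165.0, 189.0], [295.0, 233.0], [269.0, 291.0], [276.0, 341.0]]
-80 [[140.0, 233.0], [176.0, 181.0], [294.0, 246.0], [258.0, 299.0], [276.0, 341.0]]
-90 [[144.0, 221.0], [188.0, 175.0], [291.0, 258.0], [246.0, 306.0], [276.0, 341.0]]
-100 [[149.0, 209.0], [201.0, 170.0], [285.0, 270.0], [232.0, 310.0], [276.0, 341.0]]
20.7 [ 0.37229906 -0.53457668  0.21988205]
```

```bash
python3 -c "
from station import ctrl
print(ctrl.hand_in())"
```

```text
the job is handed in; nothing more can be done
None
```

The pin is locked in the left slot, which is the open one: collar down on the face, square to the slope, turned about 94° (estimated from the final image) and released. The lamp and jar were not approached, and I handed in at about 21 s; no verdict came back.

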